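# Hand-lap a specimen on the sprung lapping table

### The arm

A 6-joint arm with a two-finger parallel gripper is mounted at the origin on a cart in front of the work surface, level with it; the furniture and walls round the work are solid. World frame = base frame: x ahead of the robot, y to its left, z up, the work surface at z = 0. Lengths are in m, angles in rad, forces in N, time in s.
With the tool pointing down it reaches from about 0.4 to 0.825 m from the base axis. Payload 7 kg.
Tool frame: the origin (TCP) lies on the front face of the gripper's body, between the roots of the fingers; the fingertips stand 66 mm ahead of it and the grasp point (between the pads) lies 47 mm ahead of it; z points along the fingers, y is the line along which they close (so a half turn about z gives the same grasp; the last joint's range is limited). The gripper opens to 88 mm and grips with 3 to 60 N. Pads are 19 mm wide; open, the fingers measure 130 mm over their backs; the gripper's body (78 mm by 193 mm) begins 47 mm behind the grasp point.
Start: joints at [1.631, 0.359, 0.012, 0, -1.224, -0.288], TCP at [0.152, 0.658, 0.292] pointing down, gripper open.
Joint ranges: [-3.07, 3.07], [-1.43, 2.12], [-1.02, 1.25], [-3.03, 1.67], [-3.05, -0], [-3.03, 3.03]. Speed limits (rad/s): [2.39, 2.39, 3.01, 3.14, 3.14, 3.14].

### API

Orientations are given as [roll, pitch, yaw] about the fixed x, y, z axes, in that order (R = Rz(yaw) Ry(pitch) Rx(roll)).
In Python, from station import arm gives the robot as it stands. The module is installed in compiled form; this text tells all that it offers.
- The arm moves only by the tool move_arm, never from a script. Its argument "increments" is a list of rows, each an object of numbers: "jaw": the gripper command: -1 is shut, 1 is fully open, values between are in proportion; "dx", "dy", "dz": the shift along the tool's x, y, z in m; "twist": the turn about the tool's z in rad. A call has 1 to 12 rows; each row shifts and turns the commanded pose from where the row before left it, along the tool's axes as they then stand; what a row does not reach is not made up. A row lasts 1/12 s, in which the tool goes at most 41.7 mm and 7.16 degrees, less where a joint would pass 70% of its speed; a pose out of reach is approached as far as the arm can. A call is refused whole if a number of a shift passes 0.0417 or a number of a turn 0.125, either way. A call with a gripper value outside its range is refused whole. The fingers move at their own pace and stop on an object; "force" is the grip in N (left out, the last holds). Time passes only in rows, so rows that do not move let the fingers close. It gives the time, the measured TCP pose, the force, the opening and the grip force at its end, in the units of the state.
- arm.get_state(): the state, without advancing time (a new reading comes with each control period).
- arm.grab_frame(name): name is "side" or "top"; returns the picture (384x512x3 uint8, blue, green, red); there is no depth.
- arm.camera_info(name): a dict with "K" (3x3 intrinsics, pixels), "extrinsics" (4x4, takes a point from camera to world coordinates). Camera axes: x right, y down, z forward; pixel columns grow to the right and rows downward; lengths in m; the calibration is good to about 2 mm. A picture is of the moment at which its call begins. camera_info takes no time and is no camera call.
- arm.job_done(): hands the job in; it is judged then, once.
Trained networks look in the newest picture that a camera, given by its name, has taken for a name from the list of things; names that differ only in an ending like _2 or _b are one class to them, and where a whole thing is asked for, a point or a joint stands for the part that bears it (a point fixed in the world has none). Each returns a list of dicts, best first, with "score" (0 to 1); they miss things now and then, are a little off and sometimes report something else, mostly with a low value. They report only what shows in the picture. A call takes as long as a camera call. They do not tell look-alikes from the thing itself.
- arm.find_in(camera, name): "position" ([x, y, z] in m, in world coordinates, good to about 4 mm: the middle of the surface that is visible of it).
- arm.silhouettes(camera, name): "pixels" (384x512 bool, what is visible of it).
- arm.pinpoint(camera, name): "position" ([x, y, z] in m, in world coordinates, good to about 4 mm: a listed point, or the origin of a listed thing).
The state is a dict: "t": time; "q": joint angles; "qd": joint speeds; "joint_efforts": joint torques, N m; "eef_pos": TCP position; "ee_rot": TCP orientation; "force": force on the tool from outside, world axes, zero at the start; "moment": the same for the moment, N m; "width": finger opening in m; "gripper_force": force on a finger pad.
Only numpy, scipy, OpenCV 4.12 (cv2) and the standard library are available. Lean on these libraries where they do the work, as an engineer would, in place of code of your own. Each camera call takes 0.05 s, during which the arm holds its last target. There are 200 camera calls.

### The job

Lap the round-footed specimen holder: take it by its knob, set it flat on the lapping table over the engraved line at the plain end, press until the sprung plate has sunk about one centimetre, and sweep it along the middle of the plate to the line next to the raised stop bar, keeping the plate sunk by about that much all the way. Then ease off and leave the holder standing on that line. Press only through the holder, never down to the end of the springs, and leave the square-footed holder where it stands.

Things in the scene. Friction and masses are not known exactly. Their poses are not given: they have to be found in the camera images.
- round_center (a point): The specimen holder to use: round steel foot 60 mm across, 20 mm thick, flat underneath; on it an upright round black knob 26 mm across, 46 mm tall (66 mm in all, 0.25 kg). It stands on the bench, z up. This point is on its axis half-way up: 33 mm above its underside, 13 mm above the foot. The knob can be gripped from any side, fingers down to the top of the foot.
- square_center (a point): A bystander: the other specimen holder, with the same knob but a square steel foot 56 x 56 x 20 mm. This point lies on its axis, 33 mm above its underside. It must stay where it is (20 mm allowed).
- lap_mid (a point): Middle of the lapping surface: dark top of a sprung level plate (260 mm along x, 105 along y) on a grey housing fixed to the bench; 68 mm above the bench unloaded; this point sinks with it. x points along the plate to the end with the raised stop bar (14 mm high, near face at x = +114 mm), z up. Thin white lines across the plate: start at x = -70 mm (plain end), finish at +70 mm.
- platen (a joint): How far the sprung plate is pressed down, in m: 0 unloaded, 0.020 at the end of the springs. The holder's own weight does not sink it: it starts to sink at about 4 N and then takes 0.7 N more per mm (about 11 N at 10 mm). It rises again by itself when released.
Things that resemble listed ones, but are neither listed nor needed, are in the scene too. Leave any turquoise or yellow look-alike of the part that bears round_center alone.

How it is judged:
By the outcome, as a careful person would: the job done as asked, in the order asked, and still so for the second after the job is handed in, with the robot touching nothing.
It also fails if it takes over 48 s, if anything falls off the work surface, if the arm or the gripper's body presses on something with over 40 N, if the wrist force passes 120 N, or if a joint passes its speed limit or range.

## Working session

There is one attempt and no reset: what is moved stays moved. The work goes in short steps, Python scripts to look and compute and a tool call to move; the robot and the scene stay as the last step left them, time stands still between calls to the robot, and variables do not carry over. Pictures are saved under pics/ and viewed, at most 10 in all, crops included, and the job is handed in when it is done.

Besides the shell and the picture viewer there is one more tool, called after "Emit:" by a JSON object that holds its "method" and its "body". move_arm: Moves the arm, as the interface text tells. Its arguments: {"type":"object","properties":{"increments":{"type":"array"},"force":{"type":"number"}},"required":["increments"]}

```bash
mkdir -p pics; python3 - <<'E'
from station import arm
import cv2,numpy as np
for c in("side","top"):
    cv2.imwrite(f"pics/{c}0.png",arm.grab_frame(c))
    i=arm.camera_info(c);print(c,np.round(i["K"],1).tolist(),np.round(i["extrinsics"],3).tolist())
    for n in("round_center","square_center","lap_mid"):
        for d in arm.pinpoint(c,n):print(n,np.round(d["position"],3),round(d["score"],2))
s=arm.get_state();print(s)
E
```

```text
side [[410.4, 0.0, 249.3], [0.0, 410.4, 187.7], [0.0, 0.0, 1.0]] [[-0.98, -0.134, 0.145, 0.477], [-0.197, 0.632, -0.749, 0.666], [0.009, -0.763, -0.646, 0.678], [0.0, 0.0, 0.0, 1.0]]
round_center [ 0.638 -0.188  0.032] 0.85
round_center [ 0.746 -0.2    0.032] 0.85
round_center [ 0.744 -0.296  0.037] 0.66
round_center [ 0.656 -0.296  0.033] 0.6
square_center [ 0.468 -0.227  0.031] 0.66
lap_mid [0.526 0.104 0.069] 0.56
lap_mid [ 0.468 -0.226  0.032] 0.48
top [[461.4, 0.0, 254.2], [0.0, 461.4, 187.9], [0.0, 0.0, 1.0]] [[-0.02, -0.985, 0.17, 0.43], [-1.0, 0.021, 0.008, -0.053], [-0.012, -0.17, -0.985, 1.104], [0.0, 0.0, 0.0, 1.0]]
round_center [ 0.652 -0.296  0.035] 0.93
round_center [ 0.747 -0.198  0.034] 0.82
round_center [ 0.744 -0.3    0.036] 0.63
round_center [ 0.634 -0.19   0.034] 0.59
square_center [ 0.47  -0.225  0.035] 0.7
lap_mid [0.529 0.102 0.069] 0.87
{'t': 0.4, 'q': array([ 1.63109576e+00,  3.58722913e-01,  1.17827777e-02, -4.57940289e-05,
       -1.22408822e+00, -2.88113678e-01]), 'qd': array([ 0.00026762, -0.00157753,  0.00115731,  0.00112902, -0.00066166,
       -0.00090321]), 'joint_efforts': array([ 3.79317107e-04, -5.81675291e+01,  2.92922598e+01,  6.99355468e+00,
        1.08488213e-02, -6.06751087e-05]), 'eef_pos': array([0.15244119, 0.65749256, 0.29202234]), 'ee_rot': array([ 3.14135795e+00, -2.46393182e-05, -2.27829811e-01]), 'force': array([ 0.4541054, -0.6784996, -0.0756227]), 'moment': array([-0.00873989, -0.00618543, -0.02013553]), 'gripper_force': 0.0, 'width': 0.08807112364325634}
```

View pics/side0.png

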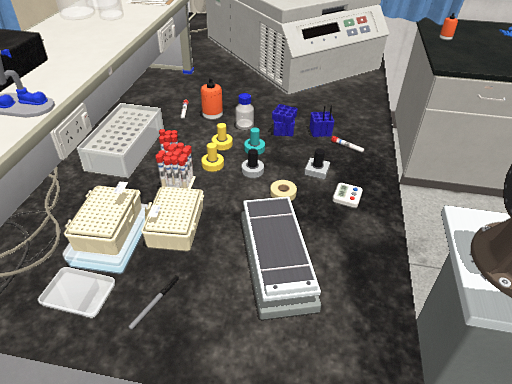

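View pics/top0.png

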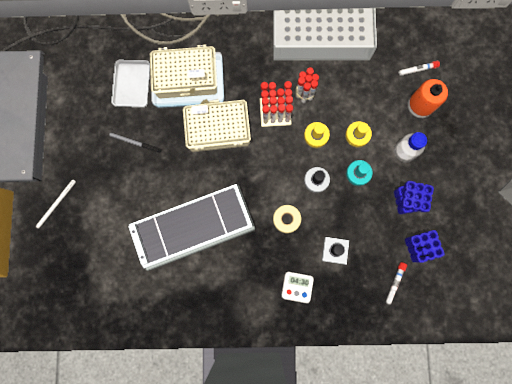

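The steel round holder with the black knob is at top (318,178) and side (253,165), about (0.636,-0.189). The square one is at top (337,250). The plate centre is at about top (190,227), and the end at top (137,240) carries two screws, so it may be the stop bar. I'll check that and get the yaw.

```bash
cat > h.py <<'E'
from station import arm
import cv2,numpy as np
def ray(c,u,v,z):
    i=arm.camera_info(c);K=np.array(i["K"]);E=np.array(i["extrinsics"])
    d=E[:3,:3]@np.linalg.solve(K,[u,v,1.]);o=E[:3,3]
    return o+d*(z-o[2])/d[2]
def proj(c,p):
    i=arm.camera_info(c);K=np.array(i["K"]);E=np.array(i["extrinsics"])
    q=K@(E[:3,:3].T@(np.array(p)-E[:3,3]));return q[:2]/q[2]
E
python3 - <<'E'
from h import *
t=arm.grab_frame("top");s=arm.grab_frame("side")
a=cv2.resize(t[170:280,115:265],None,fx=5,fy=5,interpolation=cv2.INTER_CUBIC)
cv2.imwrite("pics/pt.png",a)
b=cv2.resize(s[185:325,225:335],None,fx=4,fy=4,interpolation=cv2.INTER_CUBIC)
cv2.imwrite("pics/ps.png",b)
for c,im in(("top",t),("side",s)):
    for d in arm.silhouettes(c,"platen")[:2]+arm.silhouettes(c,"lap_mid")[:2]:
        m=d["pixels"];v,u=np.nonzero(m)
        P=np.array([ray(c,x,y,.068)[:2] for x,y in zip(u,v)],np.float32)
        r=cv2.minAreaRect(P);print(c,d["score"],len(u),np.round(r[0],4),np.round(r[1],3),r[2])
E
```

```text
Traceback (most recent call last):
  File "h.py", line 4, in ray
    i=arm.camera_info(c);K=np.array(i["K"]);E=np.array(i["extrinsics"])
ValueError: time passes only in moves, steps and waits
```

View pics/pt.png

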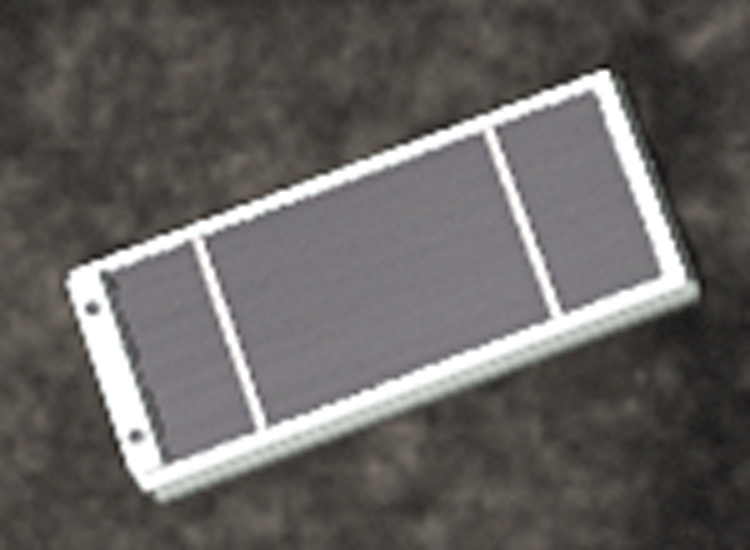

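View pics/ps.png

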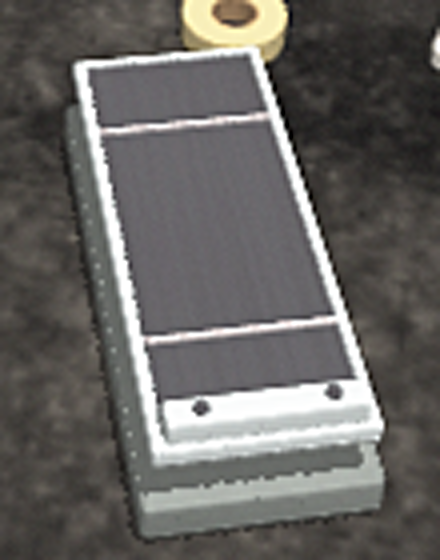

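The stop bar with its screws is at the left end in the top view (crop 95,308 to 137,436), which is the end with larger y. In the crop, the finish line runs (198,235)-(262,430) and the start line (490,128)-(558,317). Next I'll compute the poses, using the top and side lines.

```bash
cat > h.py <<'E'
from station import arm
import cv2,numpy as np
C={c:arm.camera_info(c) for c in("side","top")}
def ray(c,u,v,z):
    K=np.array(C[c]["K"]);E=np.array(C[c]["extrinsics"])
    d=E[:3,:3]@np.linalg.solve(K,[u,v,1.]);o=E[:3,3]
    return o+d*(z-o[2])/d[2]
def proj(c,p):
    K=np.array(C[c]["K"]);E=np.array(C[c]["extrinsics"])
    q=K@(E[:3,:3].T@(np.array(p)-E[:3,3]));return q[:2]/q[2]
E
python3 - <<'E'
from h import *
def mid(c,pts,f,o): return np.array([ray(c,(x+.5)/f-.5+o[0],(y+.5)/f-.5+o[1],.068)[:2] for x,y in pts])
for c,f,o,F,S in(("top",5,(115,170),[(198,235),(262,430)],[(490,128),(558,317)]),
                 ("side",4,(225,185),[(148,341),(338,320)],[(103,131),(270,116)])):
    F=mid(c,F,f,o);S=mid(c,S,f,o);a=F.mean(0);b=S.mean(0);d=a-b
    print(c,"fin",a.round(4),"start",b.round(4),"mid",((a+b)/2).round(4),"len",np.linalg.norm(d).round(4),"yaw",np.arctan2(d[1],d[0]).round(4),
     "w",np.linalg.norm(F[1]-F[0]).round(3),np.linalg.norm(S[1]-S[0]).round(3))
# knob tops: dark blob
for c,b in(("top",(300,160,336,198)),("side",(238,145,268,180))):
    im=arm.grab_frame(c);x0,y0,x1,y1=b
    cv2.imwrite(f"pics/k{c}.png",cv2.resize(im[y0:y1,x0:x1],None,fx=10,fy=10,interpolation=cv2.INTER_CUBIC))
a=cv2.imread("pics/ktop.png");b=cv2.imread("pics/kside.png");H=380
cv2.imwrite("pics/k.png",np.hstack([cv2.copyMakeBorder(i,0,H-i.shape[0],0,10,0) for i in(a,b)]))
for p in((.636,-.189),):
    for c in C: print(c,proj(c,(*p,.066)),proj(c,(*p,0)))
E
```

```text
top fin [0.5036 0.168 ] start [0.5504 0.0356] mid [0.527  0.1018] len 0.1404 yaw 1.9108 w 0.093 0.092
side fin [0.502  0.1703] start [0.5498 0.0383] mid [0.5259 0.1043] len 0.1403 yaw 1.9184 w 0.091 0.09
side [252.14507422 151.08498989] [251.81807617 171.26311491]
top [317.14162225 174.8371254 ] [313.80992792 180.2054734 ]
```

View pics/k.png

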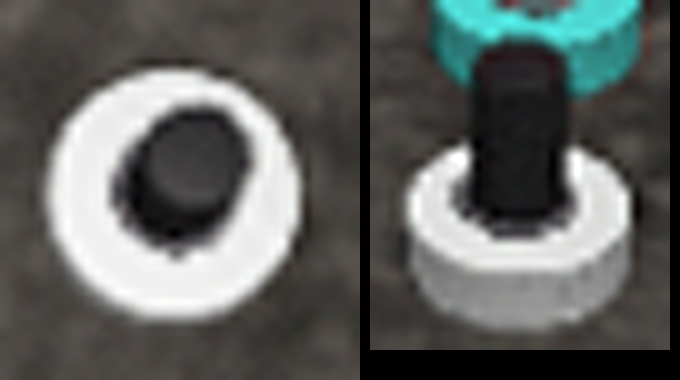

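Emit:
{"method": "move_arm", "body": {"increments": [{"dx": 0.0255,"dy": 0.0276,"jaw": 1},{"dx": 0.0255,"dy": 0.0276,"jaw": 1},{"dx": 0.0255,"dy": 0.0276,"jaw": 1},{"dx": 0.0255,"dy": 0.0276,"jaw": 1},{"dx": 0.0255,"dy": 0.0276,"jaw": 1},{"dx": 0.0255,"dy": 0.0276,"jaw": 1},{"dx": 0.0255,"dy": 0.0276,"jaw": 1},{"dx": 0.0255,"dy": 0.0276,"jaw": 1},{"dx": 0.0255,"dy": 0.0276,"jaw": 1},{"dx": 0.0255,"dy": 0.0276,"jaw": 1},{"dx": 0.0255,"dy": 0.0276,"jaw": 1},{"dx": 0.0255,"dy": 0.0276,"jaw": 1}]}}

```text
$.increments[0]: bad value
```

Emit:
{"method": "move_arm", "body": {"increments": [{"dx": 0.0255,"dy": 0.0276},{"dx": 0.0255,"dy": 0.0276},{"dx": 0.0255,"dy": 0.0276},{"dx": 0.0255,"dy": 0.0276},{"dx": 0.0255,"dy": 0.0276},{"dx": 0.0255,"dy": 0.0276},{"dx": 0.0255,"dy": 0.0276},{"dx": 0.0255,"dy": 0.0276},{"dx": 0.0255,"dy": 0.0276},{"dx": 0.0255,"dy": 0.0276},{"dx": 0.0255,"dy": 0.0276},{"dx": 0.0255,"dy": 0.0276}]}}

```text
$.increments[0]: bad value
```

Emit:
{"method": "move_arm", "body": {"increments": [{"twist": 0.125},{"twist": 0.125},{"twist": 0.125},{"twist": 0.125},{"twist": 0.125},{"twist": 0.125},{"twist": 0.125},{"twist": 0.125},{},{}]}}

```text
$.increments[0]: bad value
```

Emit:
{"method": "move_arm", "body": {"increments": [{"jaw": 1,"dx": 0.0255,"dy": 0.0276,"dz": 0,"twist": 0},{"jaw": 1,"dx": 0.0255,"dy": 0.0276,"dz": 0,"twist": 0},{"jaw": 1,"dx": 0.0255,"dy": 0.0276,"dz": 0,"twist": 0},{"jaw": 1,"dx": 0.0255,"dy": 0.0276,"dz": 0,"twist": 0},{"jaw": 1,"dx": 0.0255,"dy": 0.0276,"dz": 0,"twist": 0},{"jaw": 1,"dx": 0.0255,"dy": 0.0276,"dz": 0,"twist": 0},{"jaw": 1,"dx": 0.0255,"dy": 0.0276,"dz": 0,"twist": 0},{"jaw": 1,"dx": 0.0255,"dy": 0.0276,"dz": 0,"twist": 0},{"jaw": 1,"dx": 0.0255,"dy": 0.0276,"dz": 0,"twist": 0},{"jaw": 1,"dx": 0.0255,"dy": 0.0276,"dz": 0,"twist": 0},{"jaw": 1,"dx": 0.0255,"dy": 0.0276,"dz": 0,"twist": 0},{"jaw": 1,"dx": 0.0255,"dy": 0.0276,"dz": 0,"twist": 0}]}}

```text
t: 1.7
eef_pos: [0.3762, 0.2641, 0.2926]
ee_rot: [-3.14, -0.0, -0.227]
force: [0.3, 0.2, 0.7]
width: 0.0878
gripper_force: 0.0
```

Emit:
{"method": "move_arm", "body": {"increments": [{"jaw": 1,"dx": 0.0255,"dy": 0.0276,"dz": 0,"twist": 0},{"jaw": 1,"dx": 0.0255,"dy": 0.0276,"dz": 0,"twist": 0},{"jaw": 1,"dx": 0.0255,"dy": 0.0276,"dz": 0,"twist": 0},{"jaw": 1,"dx": 0.0255,"dy": 0.0276,"dz": 0,"twist": 0},{"jaw": 1,"dx": 0.0255,"dy": 0.0276,"dz": 0,"twist": 0},{"jaw": 1,"dx": 0.0255,"dy": 0.0276,"dz": 0,"twist": 0},{"jaw": 1,"dx": 0.0255,"dy": 0.0276,"dz": 0,"twist": 0},{"jaw": 1,"dx": 0.0255,"dy": 0.0276,"dz": 0,"twist": 0},{"jaw": 1,"dx": 0.0255,"dy": 0.0276,"dz": 0,"twist": 0},{"jaw": 1,"dx": 0.0255,"dy": 0.0276,"dz": 0,"twist": 0},{"jaw": 1,"dx": 0.0255,"dy": 0.0276,"dz": 0,"twist": 0},{"jaw": 1,"dx": 0.0255,"dy": 0.0276,"dz": 0,"twist": 0}]}}

```text
t: 2.7
eef_pos: [0.5997, -0.1279, 0.2923]
ee_rot: [-3.141, -0.0, -0.228]
force: [-0.0, 0.5, -0.6]
width: 0.0876
gripper_force: 0.0
```

Emit:
{"method": "move_arm", "body": {"increments": [{"jaw": 1,"dx": 0.0255,"dy": 0.0276,"dz": 0,"twist": 0},{"jaw": 1,"dx": 0.0255,"dy": 0.0276,"dz": 0,"twist": 0},{"jaw": 1,"dx": 0,"dy": 0,"dz": 0.015,"twist": 0.125},{"jaw": 1,"dx": 0,"dy": 0,"dz": 0.015,"twist": 0.125},{"jaw": 1,"dx": 0,"dy": 0,"dz": 0.015,"twist": 0.125},{"jaw": 1,"dx": 0,"dy": 0,"dz": 0.015,"twist": 0.125},{"jaw": 1,"dx": 0,"dy": 0,"dz": 0.015,"twist": 0.125},{"jaw": 1,"dx": 0,"dy": 0,"dz": 0.015,"twist": 0.125},{"jaw": 1,"dx": 0,"dy": 0,"dz": 0,"twist": 0.125},{"jaw": 1,"dx": 0,"dy": 0,"dz": 0,"twist": 0.125},{"jaw": 1,"dx": 0,"dy": 0,"dz": 0,"twist": 0},{"jaw": 1,"dx": 0,"dy": 0,"dz": 0,"twist": 0}]}}

```text
t: 3.7
eef_pos: [0.6364, -0.1913, 0.2022]
ee_rot: [-3.141, -0.0, -1.224]
force: [-0.3, 0.1, 0.3]
width: 0.0879
gripper_force: 0.0
```

Emit:
{"method": "move_arm", "body": {"increments": [{"jaw": 1,"dx": 0,"dy": 0,"dz": 0.03,"twist": 0},{"jaw": 1,"dx": 0,"dy": 0,"dz": 0.03,"twist": 0},{"jaw": 1,"dx": 0,"dy": 0,"dz": 0.025,"twist": 0},{"jaw": 1,"dx": 0,"dy": 0,"dz": 0.015,"twist": 0},{"jaw": 1,"dx": 0,"dy": 0,"dz": 0.009,"twist": 0},{"jaw": 1,"dx": 0,"dy": 0,"dz": 0,"twist": 0}]}}

```text
t: 4.2
eef_pos: [0.6353, -0.1912, 0.0912]
ee_rot: [3.139, 0.001, -1.225]
force: [-0.7, 0.1, 1.0]
width: 0.0877
gripper_force: 0.0
```

Emit:
{"method": "move_arm", "body": {"increments": [{"jaw": -1,"dx": 0,"dy": 0,"dz": 0,"twist": 0},{"jaw": -1,"dx": 0,"dy": 0,"dz": 0,"twist": 0},{"jaw": -1,"dx": 0,"dy": 0,"dz": 0,"twist": 0},{"jaw": -1,"dx": 0,"dy": 0,"dz": 0,"twist": 0},{"jaw": -1,"dx": 0,"dy": 0,"dz": 0,"twist": 0},{"jaw": -1,"dx": 0,"dy": 0,"dz": 0,"twist": 0},{"jaw": -1,"dx": 0,"dy": 0,"dz": 0,"twist": 0},{"jaw": -1,"dx": 0,"dy": 0,"dz": 0,"twist": 0}], "force": 40}}

```text
t: 4.87
eef_pos: [0.6363, -0.1913, 0.0933]
ee_rot: [-3.141, -0.0, -1.228]
force: [0.5, -0.2, -0.2]
width: 0.0398
gripper_force: 0.0
```

Emit:
{"method": "move_arm", "body": {"increments": [{"jaw": -1,"dx": 0,"dy": 0,"dz": 0,"twist": 0},{"jaw": -1,"dx": 0,"dy": 0,"dz": 0,"twist": 0},{"jaw": -1,"dx": 0,"dy": 0,"dz": 0,"twist": 0},{"jaw": -1,"dx": 0,"dy": 0,"dz": 0,"twist": 0},{"jaw": -1,"dx": 0,"dy": 0,"dz": 0,"twist": 0},{"jaw": -1,"dx": 0,"dy": 0,"dz": 0,"twist": 0}]}}

```text
t: 5.37
eef_pos: [0.6361, -0.1913, 0.0931]
ee_rot: [3.141, 0.0, -1.228]
force: [-1.5, -0.0, 0.9]
width: 0.0257
gripper_force: 40.0
```

Emit:
{"method": "move_arm", "body": {"increments": [{"jaw": -1,"dx": 0,"dy": 0,"dz": -0.025,"twist": 0},{"jaw": -1,"dx": 0,"dy": 0,"dz": -0.025,"twist": 0},{"jaw": -1,"dx": 0,"dy": 0,"dz": -0.025,"twist": 0},{"jaw": -1,"dx": 0,"dy": 0,"dz": -0.025,"twist": 0},{"jaw": -1,"dx": -0.0305,"dy": 0.0011,"dz": 0,"twist": 0},{"jaw": -1,"dx": -0.0305,"dy": 0.0011,"dz": 0,"twist": 0},{"jaw": -1,"dx": -0.0305,"dy": 0.0011,"dz": 0,"twist": 0},{"jaw": -1,"dx": -0.0305,"dy": 0.0011,"dz": 0,"twist": 0},{"jaw": -1,"dx": -0.0305,"dy": 0,"dz": 0,"twist": 0},{"jaw": -1,"dx": -0.0305,"dy": 0,"dz": 0,"twist": 0},{"jaw": -1,"dx": -0.0305,"dy": 0,"dz": 0,"twist": 0},{"jaw": -1,"dx": -0.0305,"dy": 0,"dz": 0,"twist": 0}]}}

```text
t: 6.37
eef_pos: [0.5491, 0.0383, 0.1928]
ee_rot: [3.141, 0.0, -1.228]
force: [-0.2, 0.9, -2.7]
width: 0.0257
gripper_force: 40.0
```

Emit:
{"method": "move_arm", "body": {"increments": [{"jaw": -1,"dx": 0,"dy": 0,"dz": 0,"twist": 0},{"jaw": -1,"dx": 0,"dy": 0,"dz": 0,"twist": 0},{"jaw": -1,"dx": 0,"dy": 0,"dz": 0,"twist": 0}]}}

```text
t: 6.62
eef_pos: [0.55, 0.0372, 0.193]
ee_rot: [3.141, 0.0, -1.227]
force: [0.2, 0.1, -3.1]
width: 0.0253
gripper_force: 40.0
```

```bash
python3 - <<'E'
from h import *
s=arm.get_state();print(s["t"],s["eef_pos"],s["ee_rot"],s["force"],s["moment"])
o=[]
for c in C:
    im=arm.grab_frame(c)
    u,v=proj(c,(.55,.037,.1)).astype(int);print(c,u,v)
    o.append(cv2.resize(im[v-40:v+40,u-50:u+50],None,fx=4,fy=4,interpolation=cv2.INTER_CUBIC))
    for d in arm.pinpoint(c,"round_center"):print(np.round(d["position"],4),d["score"])
cv2.imwrite("pics/hov.png",np.hstack(o))
E
```

```text
6.6167 [0.55000415 0.03724274 0.1930203 ] [ 3.14145544e+00  1.07141571e-04 -1.22698835e+00] [ 0.24560681  0.12319285 -3.09316772] [0.05792636 0.00021804 0.00704542]
side 272 203
[ 0.7472 -0.292   0.0358] 0.67
[0.5475 0.04   0.1326] 0.66
[ 0.7457 -0.2001  0.0342] 0.55
[ 0.6542 -0.2955  0.0353] 0.36
top 217 212
[ 0.7461 -0.199   0.0334] 0.61
[ 0.4688 -0.226   0.0371] 0.61
[ 0.6491 -0.2941  0.0332] 0.59
[ 0.7439 -0.2968  0.031 ] 0.57
```

View pics/hov.png

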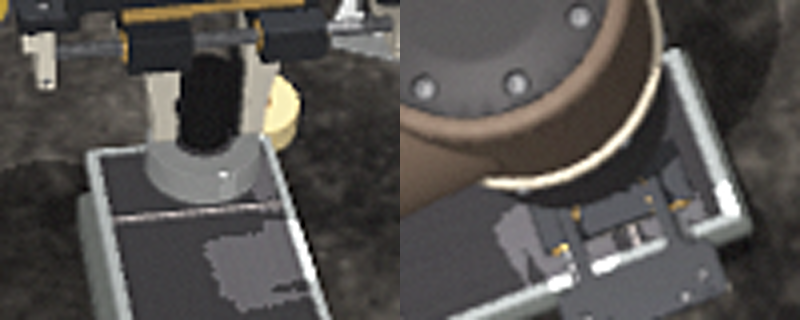

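In the side view the holder hangs upright in the jaws, centred over the plate at crop (207,170), just over the start line. Lowering it now.

Emit:
{"method": "move_arm", "body": {"increments": [{"jaw": -1,"dx": 0,"dy": 0,"dz": 0.01,"twist": 0},{"jaw": -1,"dx": 0,"dy": 0,"dz": 0.01,"twist": 0},{"jaw": -1,"dx": 0,"dy": 0,"dz": 0.006,"twist": 0},{"jaw": -1,"dx": 0,"dy": 0,"dz": 0.003,"twist": 0},{"jaw": -1,"dx": 0,"dy": 0,"dz": 0.003,"twist": 0},{"jaw": -1,"dx": 0,"dy": 0,"dz": 0,"twist": 0},{"jaw": -1,"dx": 0,"dy": 0,"dz": 0,"twist": 0}]}}

```text
t: 7.4
eef_pos: [0.5501, 0.037, 0.1613]
ee_rot: [3.141, -0.0, -1.228]
force: [0.2, 0.3, -2.0]
width: 0.0252
gripper_force: 40.0
```

Emit:
{"method": "move_arm", "body": {"increments": [{"jaw": -1,"dx": 0,"dy": 0,"dz": 0.002,"twist": 0},{"jaw": -1,"dx": 0,"dy": 0,"dz": 0.002,"twist": 0},{"jaw": -1,"dx": 0,"dy": 0,"dz": 0,"twist": 0},{"jaw": -1,"dx": 0,"dy": 0,"dz": 0,"twist": 0}]}}

```text
t: 7.73
eef_pos: [0.5504, 0.0372, 0.1577]
ee_rot: [-3.141, -0.0, -1.227]
force: [-1.2, -0.8, 4.1]
width: 0.0256
gripper_force: 40.0
```

Emit:
{"method": "move_arm", "body": {"increments": [{"jaw": -1,"dx": 0,"dy": 0,"dz": 0.002,"twist": 0},{"jaw": -1,"dx": 0,"dy": 0,"dz": 0.002,"twist": 0},{"jaw": -1,"dx": 0,"dy": 0,"dz": 0.0025,"twist": 0},{"jaw": -1,"dx": 0,"dy": 0,"dz": 0,"twist": 0},{"jaw": -1,"dx": 0,"dy": 0,"dz": 0,"twist": 0},{"jaw": -1,"dx": 0,"dy": 0,"dz": 0,"twist": 0}]}}

```text
t: 8.23
eef_pos: [0.5505, 0.0371, 0.1515]
ee_rot: [-3.14, -0.0, -1.227]
force: [-2.7, -1.4, 8.5]
width: 0.0252
gripper_force: 40.0
```

Emit:
{"method": "move_arm", "body": {"increments": [{"jaw": -1,"dx": -0.002,"dy": 0,"dz": 0,"twist": 0},{"jaw": -1,"dx": -0.004,"dy": 0,"dz": 0,"twist": 0},{"jaw": -1,"dx": -0.004,"dy": 0,"dz": 0,"twist": 0},{"jaw": -1,"dx": -0.004,"dy": 0,"dz": 0,"twist": 0},{"jaw": -1,"dx": -0.004,"dy": 0,"dz": 0,"twist": 0},{"jaw": -1,"dx": -0.004,"dy": 0,"dz": 0,"twist": 0},{"jaw": -1,"dx": -0.004,"dy": 0,"dz": 0,"twist": 0},{"jaw": -1,"dx": -0.004,"dy": 0,"dz": 0,"twist": 0},{"jaw": -1,"dx": -0.004,"dy": 0,"dz": 0,"twist": 0},{"jaw": -1,"dx": -0.004,"dy": 0,"dz": 0,"twist": 0},{"jaw": -1,"dx": -0.004,"dy": 0,"dz": 0,"twist": 0}]}}

```text
t: 9.15
eef_pos: [0.5375, 0.0767, 0.1521]
ee_rot: [-3.138, -0.001, -1.227]
force: [2.2, -4.3, 8.1]
width: 0.0253
gripper_force: 40.0
```

Emit:
{"method": "move_arm", "body": {"increments": [{"jaw": -1,"dx": -0.004,"dy": 0,"dz": 0.0003,"twist": 0},{"jaw": -1,"dx": -0.004,"dy": 0,"dz": 0,"twist": 0},{"jaw": -1,"dx": -0.004,"dy": 0,"dz": 0,"twist": 0},{"jaw": -1,"dx": -0.004,"dy": 0,"dz": 0,"twist": 0},{"jaw": -1,"dx": -0.004,"dy": 0,"dz": 0,"twist": 0},{"jaw": -1,"dx": -0.004,"dy": 0,"dz": 0,"twist": 0},{"jaw": -1,"dx": -0.004,"dy": 0,"dz": 0,"twist": 0},{"jaw": -1,"dx": -0.004,"dy": 0,"dz": 0,"twist": 0},{"jaw": -1,"dx": -0.004,"dy": 0,"dz": 0,"twist": 0},{"jaw": -1,"dx": -0.004,"dy": 0,"dz": 0,"twist": 0},{"jaw": -1,"dx": -0.004,"dy": 0,"dz": 0,"twist": 0}]}}

```text
t: 10.07
eef_pos: [0.5226, 0.1182, 0.1518]
ee_rot: [-3.138, -0.001, -1.227]
force: [2.0, -4.7, 8.5]
width: 0.0253
gripper_force: 40.0
```

Emit:
{"method": "move_arm", "body": {"increments": [{"jaw": -1,"dx": -0.005,"dy": 0.0005,"dz": 0,"twist": 0},{"jaw": -1,"dx": -0.005,"dy": 0.0005,"dz": 0,"twist": 0},{"jaw": -1,"dx": -0.005,"dy": 0,"dz": 0,"twist": 0},{"jaw": -1,"dx": -0.005,"dy": 0,"dz": 0,"twist": 0},{"jaw": -1,"dx": -0.005,"dy": 0,"dz": 0,"twist": 0},{"jaw": -1,"dx": -0.005,"dy": 0,"dz": 0,"twist": 0},{"jaw": -1,"dx": -0.005,"dy": 0,"dz": 0,"twist": 0},{"jaw": -1,"dx": -0.005,"dy": 0,"dz": 0,"twist": 0},{"jaw": -1,"dx": -0.005,"dy": 0,"dz": 0,"twist": 0},{"jaw": -1,"dx": -0.004,"dy": 0,"dz": 0,"twist": 0},{"jaw": -1,"dx": -0.003,"dy": 0,"dz": 0,"twist": 0},{"jaw": -1,"dx": -0.002,"dy": 0,"dz": 0,"twist": 0}]}}

```text
t: 11.07
eef_pos: [0.5033, 0.1689, 0.1517]
ee_rot: [-3.139, -0.001, -1.227]
force: [2.4, -4.0, 8.2]
width: 0.0253
gripper_force: 40.0
```

```bash
python3 - <<'E'
from h import *
s=arm.get_state();print(s["t"],s["eef_pos"],s["force"])
o=[]
for c in C:
    im=arm.grab_frame(c)
    u,v=proj(c,(.503,.169,.09)).astype(int);print(c,u,v)
    o.append(cv2.resize(im[v-50:v+50,u-50:u+50],None,fx=4,fy=4,interpolation=cv2.INTER_CUBIC))
    for d in arm.pinpoint(c,"round_center")+arm.pinpoint(c,"lap_mid"):
        if d["position"][1]>0:print(np.round(d["position"],4),d["score"])
# predicted in side crop: foot top circle centre at z .078, line ends at z .058
for p in((.5028,.1692,.078),):print(proj("side",p))
cv2.imwrite("pics/fin.png",np.hstack(o))
E
```

```text
11.0667 [0.50328914 0.16888009 0.15168468] [ 2.43738717 -4.02929883  8.16804573]
side 285 258
[0.5054 0.1722 0.0943] 0.82
[0.5284 0.1058 0.0601] 0.67
top 157 235
[0.5052 0.1707 0.0919] 0.52
[285.54344676 263.29238207]
```

View pics/fin.png

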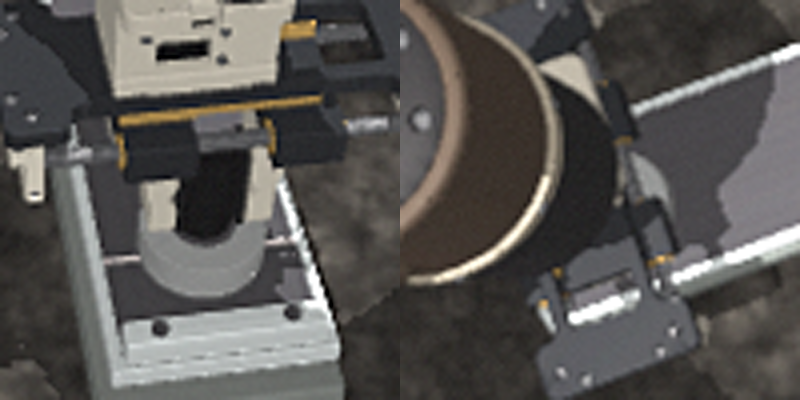

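The holder stands on the finish line: the line runs from crop (105,260) to (300,238), and the foot's base centre is near (203,252). The plate is sunk about 10 mm. Easing off now.

Emit:
{"method": "move_arm", "body": {"increments": [{"jaw": -1,"dx": 0,"dy": 0,"dz": -0.002,"twist": 0},{"jaw": -1,"dx": 0,"dy": 0,"dz": -0.002,"twist": 0},{"jaw": -1,"dx": 0,"dy": 0,"dz": -0.002,"twist": 0},{"jaw": -1,"dx": 0,"dy": 0,"dz": -0.002,"twist": 0},{"jaw": -1,"dx": 0,"dy": 0,"dz": -0.001,"twist": 0},{"jaw": -1,"dx": 0,"dy": 0,"dz": 0,"twist": 0},{"jaw": -1,"dx": 0,"dy": 0,"dz": 0,"twist": 0},{"jaw": -1,"dx": 0,"dy": 0,"dz": 0,"twist": 0}]}}

```text
t: 12.03
eef_pos: [0.5023, 0.1689, 0.1594]
ee_rot: [-3.141, 0.0, -1.228]
force: [2.5, 0.7, 2.2]
width: 0.0253
gripper_force: 40.0
```

Emit:
{"method": "move_arm", "body": {"increments": [{"jaw": -1,"dx": 0,"dy": 0,"dz": -0.0012,"twist": 0},{"jaw": -1,"dx": 0,"dy": 0,"dz": 0,"twist": 0},{"jaw": -1,"dx": 0,"dy": 0,"dz": 0,"twist": 0},{"jaw": -1,"dx": 0,"dy": 0,"dz": 0,"twist": 0}]}}

```text
t: 12.37
eef_pos: [0.5019, 0.1687, 0.1604]
ee_rot: [3.141, 0.0, -1.228]
force: [1.1, 1.7, 2.5]
width: 0.0257
gripper_force: 40.0
```

Emit:
{"method": "move_arm", "body": {"increments": [{"jaw": -1,"dx": 0,"dy": 0,"dz": -0.0005,"twist": 0},{"jaw": -1,"dx": 0,"dy": 0,"dz": 0,"twist": 0},{"jaw": -1,"dx": 0,"dy": 0,"dz": 0,"twist": 0}]}}

```text
t: 12.62
eef_pos: [0.5018, 0.1686, 0.1609]
ee_rot: [3.141, 0.0, -1.228]
force: [1.4, 2.7, 1.5]
width: 0.0249
gripper_force: 40.0
```

Emit:
{"method": "move_arm", "body": {"increments": [{"jaw": 0.2,"dx": 0,"dy": 0,"dz": 0,"twist": 0},{"jaw": 0.5,"dx": 0,"dy": 0,"dz": 0,"twist": 0},{"jaw": 1,"dx": 0,"dy": 0,"dz": 0,"twist": 0},{"jaw": 1,"dx": 0,"dy": 0,"dz": 0,"twist": 0},{"jaw": 1,"dx": 0,"dy": 0,"dz": 0,"twist": 0},{"jaw": 1,"dx": 0,"dy": 0,"dz": 0,"twist": 0},{"jaw": 1,"dx": 0,"dy": 0,"dz": 0,"twist": 0},{"jaw": 1,"dx": 0,"dy": 0,"dz": 0,"twist": 0},{"jaw": 1,"dx": 0,"dy": 0,"dz": 0,"twist": 0},{"jaw": 1,"dx": 0,"dy": 0,"dz": 0,"twist": 0}]}}

```text
t: 13.45
eef_pos: [0.502, 0.1686, 0.1611]
ee_rot: [-3.142, 0.0, -1.228]
force: [0.5, -0.1, -0.2]
width: 0.0847
gripper_force: 0.0
```

Lift straight up, then back away from the camera's line of sight.

Emit:
{"method": "move_arm", "body": {"increments": [{"jaw": 1,"dx": 0,"dy": 0,"dz": -0.01,"twist": 0},{"jaw": 1,"dx": 0,"dy": 0,"dz": -0.02,"twist": 0},{"jaw": 1,"dx": 0,"dy": 0,"dz": -0.03,"twist": 0},{"jaw": 1,"dx": 0,"dy": 0,"dz": -0.03,"twist": 0},{"jaw": 1,"dx": 0,"dy": 0,"dz": -0.03,"twist": 0},{"jaw": 1,"dx": 0.04,"dy": 0,"dz": 0,"twist": 0},{"jaw": 1,"dx": 0.04,"dy": 0,"dz": 0,"twist": 0},{"jaw": 1,"dx": 0.04,"dy": 0,"dz": 0,"twist": 0},{"jaw": 1,"dx": 0.04,"dy": 0,"dz": 0,"twist": 0},{"jaw": 1,"dx": 0.04,"dy": 0,"dz": 0,"twist": 0},{"jaw": 1,"dx": 0.04,"dy": 0,"dz": 0,"twist": 0},{"jaw": 1,"dx": 0,"dy": 0,"dz": 0,"twist": 0}]}}

```text
t: 14.45
eef_pos: [0.584, -0.0629, 0.2815]
ee_rot: [3.141, -0.001, -1.232]
force: [1.0, 1.3, 0.6]
width: 0.0877
gripper_force: 0.0
```

```bash
python3 - <<'E'
from h import *
o=[]
for c in C:
    im=arm.grab_frame(c)
    u,v=proj(c,(.52,.13,.08)).astype(int)
    o.append(cv2.resize(im[v-60:v+60,u-50:u+50],None,fx=4,fy=4,interpolation=cv2.INTER_CUBIC))
    for n in("round_center","square_center","lap_mid"):
      for d in arm.pinpoint(c,n):
        if d["position"][1]>0 or n[0]=="s":print(c,n,np.round(d["position"],4),round(d["score"],2))
cv2.imwrite("pics/end.png",np.hstack(o))
E
```

```text
side round_center [0.5027 0.169  0.1035] 0.57
side square_center [ 0.4684 -0.2253  0.0312] 0.65
side lap_mid [0.5291 0.1044 0.0684] 0.87
top round_center [0.5028 0.168  0.1001] 0.91
top square_center [ 0.4672 -0.2291  0.0348] 0.79
top lap_mid [0.5267 0.106  0.065 ] 0.67
```

View pics/end.png

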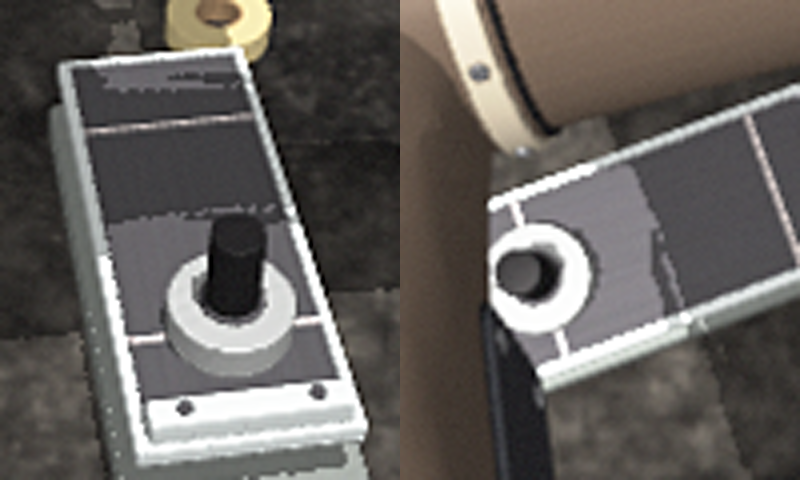

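The holder stands upright on the finish line (side crop 232,330; line 130,341 to 320,320), the plate is back up, and the square holder hasn't moved. Handing in.

```bash
python3 -c "
from station import arm
print(arm.job_done())"
```

```text
the job is handed in; nothing more can be done
None
```

I lapped the round-footed holder from the start line to the finish line with the plate sunk about 10 mm throughout, and left it standing on the finish line; the square-footed holder did not move, and the job was handed in at about 15 s.

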